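Make up two mould-painting kits

ROBOT

A 6-joint arm with a two-finger parallel gripper is mounted at the origin on the work surface. World frame = base frame: x ahead of the robot, y to its left, z up, the work surface at z = 0. Lengths are in m, angles in rad, forces in N, time in s.
With the tool pointing down it reaches from about 0.325 to 0.9 m from the base axis. Payload 6.1 kg.
Tool frame: the origin (TCP) lies midway between the tips of the shut fingers; the grasp point (between the pads) lies 19 mm behind it; x points along the fingers, y is the direction in which the jaws open and shut, and the axes are right-handed (so a half turn about x gives the same grasp; the last joint's range is limited). The gripper opens to 85 mm and grips with 20 to 120 N. Pads are 22 mm wide; open, the fingers measure 114 mm over their backs; the gripper's body (76 mm by 85 mm) begins 54 mm behind the grasp point. The pads swing forward as they close: fully open they stand 13 mm farther back than shut.
Start: joints at [-0.126, 0.22, 1.526, -0, 1.395, -0.126], TCP at [0.625, -0, 0.231] pointing down, gripper open.
Joint ranges: [-2.98, 2.98], [-0.91, 2.08], [0.09, 2.57], [-1.24, 4.39], [0.2, 2.65], [-2.68, 2.68]. Speed limits (rad/s): [2.57, 2.57, 3.01, 3.14, 3.14, 3.14].

INTERFACE

Orientations are given as [roll, pitch, yaw] about the fixed x, y, z axes, in that order (R = Rz(yaw) Ry(pitch) Rx(roll)).
In Python, from plant import movep, move_l, set_joints, gripper_to, hold, inverse_kinematics, observe, get_image, get_calibration, Unreachable, job_done gives the robot as it stands. Calls block until the motion is done:
- movep(position, orientation): joint-space move of the TCP to a pose.
- move_l(position, feed=0.15, rotation=None, max_force=None): straight line of the TCP; rotation=None keeps the orientation; feed is the mean speed in m/s. With max_force (N) it stops when the force on the tool has changed by that much, and returns True; else False.
- set_joints(angles): joint-space move.
- gripper_to(opening, f_grip=None): finger opening in m; f_grip is the grip in N (None keeps the last); returns when the fingers have stopped.
- hold(seconds).
- inverse_kinematics(position, orientation): joint angles nearest the present ones, or None.
- observe(): the state.
- get_image(name): name is "scene" or "side" or "wrist"; returns (picture, depth): 384x512x3 uint8, red, green, blue; 384x512 float32, m along the optical axis (not along the pixel's ray), 0 where there is no reading.
- get_calibration(name): a dict with "intrinsics" (3x3 intrinsics, pixels), "world_from_camera" (4x4, takes a point from camera to world coordinates). Camera axes: x right, y down, z forward; pixel columns grow to the right and rows downward; lengths in m; the calibration is good to about 2 mm. A picture is of the moment at which its call begins: read the wrist's pose just before it. get_calibration takes no time and is no camera call; for the wrist camera it gives the pose at the moment of the call.
A pose or a line that the arm cannot do raises Unreachable and nothing moves.
- job_done(): hands the job in, once; it reports no verdict.
The state is a dict: "time_s": time; "q": joint angles; "joint_velocities": joint speeds; "joint_torque": joint torques, N m; "eef_pos": TCP position; "tcp_rot": TCP orientation; "ft_force": force on the tool from outside, world axes, zero at the start; "torque": the same for the moment, N m; "opening": finger opening in m.
Only numpy, scipy, OpenCV 4.12 (cv2) and the standard library are available. Lean on these libraries where they do the work, as an engineer would, in place of code of your own. Each camera call takes 0.05 s, during which the arm holds its last target. There are 200 camera calls.

TASK

Make up the two painting kits, each in its own tray beside the brush that is already there: the blue tray gets the lilac mould with the round dish and the pink pigment pot, the grey tray gets the mint-green mould with the four squares and both the yellow and the turquoise pot. Lay each mould flat, cavity up, in the tray's large bay, and stand each pot upright in a small square cell of its own. Never tip a pot or a mould over, and leave the stock that is not needed (the black pot, the white pot and the sand-coloured mould) standing where it is.

Things in the scene. Friction and masses are not known exactly. Their poses are not given: they have to be found in the camera images.
- tray_blue: Dark blue kit tray, fixed, 117 (x) by 164 mm (y); origin: centre of underside; yaw up to 0.3 rad. Floor 3 mm thick; walls 3 mm, tops 13 mm above table. Mould bay inside 111 (x) by 78 mm, centre x 0, y -40 mm. Open-ended channel along x, 20 mm wide, centre y +12, holding a 158 mm brush (top under 15 mm). Two pot cells inside 54 by 54 mm, centres x -28.5 and +28.5, y +52 mm
- tray_grey: Light grey kit tray, fixed, 117 (x) by 164 mm (y); origin: centre of underside; yaw up to 0.3 rad. Floor 3 mm thick; walls 3 mm, tops 13 mm above table. Mould bay inside 111 (x) by 78 mm, centre x 0, y -40 mm. Open-ended channel along x, 20 mm wide, centre y +12, holding a 158 mm brush (top under 15 mm). Two pot cells inside 54 by 54 mm, centres x -28.5 and +28.5, y +52 mm
- mould_round: lilac silicone mould, a block 88 (its x) by 58 (its y) by 32 mm tall, 0.16 kg, loose, lying cavity up; one round dish 47 mm across, 22 mm deep, with a small boss in the middle. Grip it across the 58 mm width by its outer sides. Origin: centre of the underside, z up; may go in either way round
- mould_squares: mint green silicone mould, a block 88 (its x) by 58 (its y) by 32 mm tall, 0.16 kg, loose, lying cavity up; four rectangular (nearly square) pockets in two rows of two, 22 mm deep. Grip it across the 58 mm width by its outer sides. Origin: centre of the underside, z up; may go in either way round
- pot_pink: screw-cap pigment pot, cap and contents pink, an upright cylinder 36 mm in diameter, 46 mm tall, 0.07 kg, loose, standing among the other pots. Origin: centre of the underside, z up
- pot_yellow: screw-cap pigment pot, cap and contents yellow, an upright cylinder 36 mm in diameter, 46 mm tall, 0.07 kg, loose, standing among the other pots. Origin: centre of the underside, z up
- pot_turquoise: screw-cap pigment pot, cap and contents turquoise (blue-green), an upright cylinder 36 mm in diameter, 46 mm tall, 0.07 kg, loose, standing among the other pots. Origin: centre of the underside, z up
- pot_black: Not needed, leave it alone: screw-cap pigment pot, cap and contents black, an upright cylinder 36 mm in diameter, 46 mm tall, 0.07 kg, loose, standing among the other pots. Origin: centre of the underside, z up
- pot_white: Not needed, leave it alone: screw-cap pigment pot, cap and contents white, an upright cylinder 36 mm in diameter, 46 mm tall, 0.07 kg, loose, standing among the other pots. Origin: centre of the underside, z up
- mould_bars: Not needed, leave it alone: sand-coloured (light brown) silicone mould, a block 88 (its x) by 58 (its y) by 32 mm tall, 0.16 kg, loose, lying cavity up; three bar-shaped pockets side by side, 22 mm deep. Grip it across the 58 mm width by its outer sides. Origin: centre of the underside, z up; may go in either way round
Things that resemble listed ones, but are neither listed nor needed, are in the scene too. Of the things that look like the mould_round, the largest one is meant.

How it is judged:
At the end, for the whole second after the job is handed in: Each mould lies flat, cavity up, on the floor of its tray's bay (within 16 mm in x, 14 in y of its centre); each pot stands upright (0.1 rad) in any cell of its tray (within 13 mm). All are at rest and upright; the black and white pots and the sand mould are within 30 mm of their starts (x of mould_round in the frame of tray_blue between -0.016 and 0.016 m and y of mould_round in the frame of tray_blue between -0.054 and -0.026 m and z of mould_round in the frame of tray_blue between -0.002 and 0.008 m and linear speed of each of mould_round, pot_pink, mould_squares, pot_yellow, pot_turquoise, pot_black, pot_white, mould_bars below 0.02 m/s and angular speed of each of mould_round, pot_pink, mould_squares, pot_yellow, pot_turquoise, pot_black, pot_white, mould_bars below 0.2 rad/s and angle between each of mould_round, pot_pink, mould_squares, pot_yellow, pot_turquoise, pot_black, pot_white, mould_bars's own z axis and vertical below 0.1 rad and (x of pot_pink in the frame of tray_blue between 0.015 and 0.042 m or x of pot_pink in the frame of tray_blue between -0.042 and -0.015 m) and y of pot_pink in the frame of tray_blue between 0.039 and 0.065 m and z of pot_pink in the frame of tray_blue between -0.002 and 0.008 m and x of mould_squares in the frame of tray_grey between -0.016 and 0.016 m and y of mould_squares in the frame of tray_grey between -0.054 and -0.026 m and z of mould_squares in the frame of tray_grey between -0.002 and 0.008 m and (x of pot_yellow in the frame of tray_grey between 0.015 and 0.042 m or x of pot_yellow in the frame of tray_grey between -0.042 and -0.015 m) and y of pot_yellow in the frame of tray_grey between 0.039 and 0.065 m and z of pot_yellow in the frame of tray_grey between -0.002 and 0.008 m and (x of pot_turquoise in the frame of tray_grey between 0.015 and 0.042 m or x of pot_turquoise in the frame of tray_grey between -0.042 and -0.015 m) and y of pot_turquoise in the frame of tray_grey between 0.039 and 0.065 m and z of pot_turquoise in the frame of tray_grey between -0.002 and 0.008 m and distance of each of pot_black, pot_white, mould_bars from where it was at the start of the episode below 0.03 m); the robot touches nothing.
It fails at once if a pot or a mould is tipped over (tilted more than 1 rad) (angle between any of pot_pink, pot_yellow, pot_turquoise, mould_round, mould_squares, pot_black, pot_white, mould_bars's own z axis and vertical above 1 rad).
It fails at once if unneeded stock (black pot, white pot or sand-coloured mould) is moved 30 mm or more from its place (distance of any of pot_black, pot_white, mould_bars from where it was at the start of the episode above 0.03 m).
It also fails if it takes over 96 s, if anything falls off the work surface, if the arm or the gripper's body presses on something with over 40 N, if the wrist force passes 120 N, or if a joint passes its speed limit or range.

## Working session

There is one attempt and no reset: what is moved stays moved. The work goes in short steps, each a Python script; the robot and the scene stay as the last script left them, time stands still between calls to the robot, and variables do not carry over. Pictures are saved under pics/ and viewed, about 12 in all and at most 16, crops included, and the job is handed in when it is done.

```bash
mkdir -p pics; ls; python3 - <<'E'
from plant import *
import cv2,numpy as np
for n in ("scene","side","wrist"):
    im,d=get_image(n); c=get_calibration(n)
    cv2.imwrite(f"pics/{n}0.png",im[:,:,::-1]); np.savez(f"pics/{n}0.npz",im=im,d=d,K=c["intrinsics"],T=c["world_from_camera"])
    print(n,np.round(c["intrinsics"],1).tolist(),np.round(c["world_from_camera"],3).tolist(),(d>0).mean())
print(observe())
E
```

```text
pics
scene [[473.7, 0.0, 244.0], [0.0, 473.7, 182.9], [0.0, 0.0, 1.0]] [[0.491, 0.719, -0.493, 1.046], [0.871, -0.4, 0.284, -0.283], [0.007, -0.569, -0.823, 0.842], [0.0, 0.0, 0.0, 1.0]] 0.996063232421875
side [[428.6, 0.0, 257.0], [0.0, 428.6, 194.2], [0.0, 0.0, 1.0]] [[-0.987, -0.084, 0.14, 0.432], [-0.163, 0.581, -0.798, 0.715], [-0.014, -0.81, -0.587, 0.592], [0.0, 0.0, 0.0, 1.0]] 0.99591064453125
wrist [[299.5, 0.0, 250.7], [0.0, 299.5, 191.5], [0.0, 0.0, 1.0]] [[1.0, 0.001, -0.001, 0.625], [0.0, -0.964, -0.265, 0.068], [-0.001, 0.265, -0.964, 0.372], [0.0, 0.0, 0.0, 1.0]] 0.995849609375
{'time_s': 0.15, 'q': array([-1.26061007e-01,  2.21095838e-01,  1.52733668e+00, -2.90830094e-05,
        1.39468909e+00, -1.26111926e-01]), 'joint_velocities': array([ 3.53388179e-04, -1.43711453e-03, -4.20381429e-03, -7.56776938e-05,
        3.05424258e-04, -6.38941175e-04]), 'joint_torque': array([ 5.24838761e-04, -4.97483325e+01, -3.89904678e+01, -1.73041117e-04,
        7.14129725e-03, -8.50862284e-05]), 'eef_pos': array([6.24539661e-01, 6.92464173e-05, 2.30425185e-01]), 'tcp_rot': array([-1.67818816,  1.56926711,  3.03425685]), 'ft_force': array([ 0.26544318, -1.05308914, -0.40500146]), 'torque': array([-0.01896251, -0.03913293,  0.03613109]), 'opening': 0.08538687432406047}
```

View pics/scene0.png

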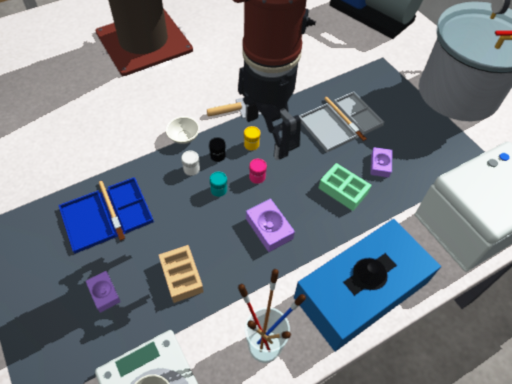

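View pics/side0.png

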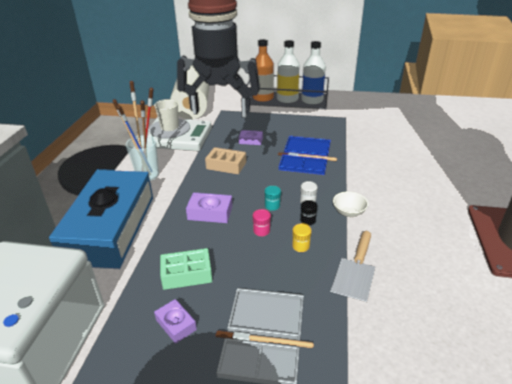

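View pics/wrist0.png

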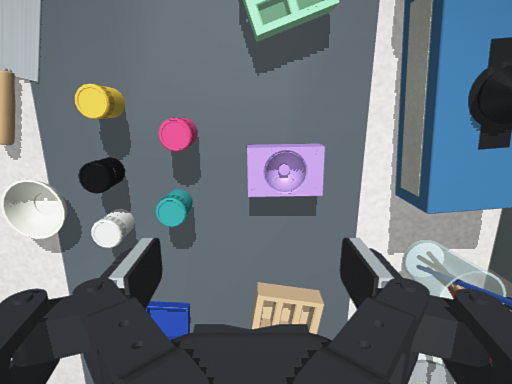

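Scene view: lilac candidates are at (270,224) (looks the largest), (381,162) and (102,290). The mint mould is at (345,186) and the sand mould at (181,273). Pots: pink (258,171), yellow (252,138), turquoise (219,183), black (217,149), white (191,162). Blue tray at (105,214), grey tray at (342,121). Next I'll measure sizes from the depth.

```bash
cat > vis.py <<'E'
import numpy as np,cv2
def cloud(im,d,K,T):
    v,u=np.mgrid[:d.shape[0],:d.shape[1]]
    P=np.stack([(u-K[0,2])/K[0,0]*d,(v-K[1,2])/K[1,1]*d,d],-1)
    return P@T[:3,:3].T+T[:3,3]
RNG={'lilac':((120,60,60),(145,255,255)),'mint':((50,50,60),(75,255,255)),'sand':((8,60,90),(20,190,255)),
'pink':((160,120,80),(178,255,255)),'yellow':((21,140,80),(30,255,255)),'turq':((82,120,40),(96,255,255)),'blue':((112,180,30),(124,255,255))}
def mask(im,c): return cv2.inRange(cv2.cvtColor(im,cv2.COLOR_RGB2HSV),*map(np.array,RNG[c]))
E
python3 - <<'E'
from vis import *
for n in ("scene","side","wrist"):
    z=np.load(f"pics/{n}0.npz"); P=cloud(z['im'],z['d'],z['K'],z['T'])
    for c in RNG:
        k,lab,st,_=cv2.connectedComponentsWithStats(mask(z['im'],c))
        for i in range(1,k):
            if st[i,4]<80: continue
            p=P[(lab==i)&(z['d']>0)]; zt=np.percentile(p[:,2],95)
            if c=='blue': t=p
            else: t=p[p[:,2]>zt-.005]
            t=t[t[:,2]<.1]
            if len(t)<20: continue
            r=cv2.minAreaRect((t[:,:2]*1000).astype(np.float32))
            print(n,c,st[i].tolist(),'zt %.3f'%zt,'rect',np.round(np.array(r[0]+r[1]+(r[2],)),1).tolist())
# topdown
W=np.zeros((560,1000,3),np.uint8)
for n in ("side","scene"):
    z=np.load(f"pics/{n}0.npz"); P=cloud(z['im'],z['d'],z['K'],z['T']).reshape(-1,3); C=z['im'].reshape(-1,3)
    o=(P[:,2]<.08)&(P[:,2]>-.02); P=P[o];C=C[o]
    for dx in range(3):
      for dy in range(3):
        r=((.88-P[:,0])*1000).astype(int)+dx; c=((.5-P[:,1])*1000).astype(int)+dy
        g=(r>=0)&(r<560)&(c>=0)&(c<1000); W[r[g],c[g]]=C[g]
cv2.imwrite("pics/top.png",cv2.resize(W[:,:,::-1],(800,448)))
E
```

```text
scene lilac [370, 147, 23, 31, 622] zt 0.024 rect [645.6, 293.2, 39.3, 64.7, 51.0]
scene lilac [246, 198, 49, 54, 1592] zt 0.034 rect [663.9, -4.3, 89.8, 59.3, 1.7]
scene lilac [85, 271, 35, 42, 894] zt 0.024 rect [631.7, -342.0, 62.3, 40.0, 0.8]
scene mint [319, 163, 52, 47, 1390] zt 0.033 rect [661.5, 181.8, 88.1, 61.6, 19.6]
scene sand [325, 97, 27, 27, 136] zt 0.013 rect [470.7, 303.2, 99.3, 9.0, 1.1]
scene sand [207, 102, 35, 14, 264] zt 0.020 rect [339.3, 65.9, 83.7, 16.4, 77.8]
scene sand [99, 181, 17, 37, 138] zt 0.014 rect [443.7, -265.6, 7.9, 101.3, 87.7]
scene sand [159, 245, 44, 57, 1625] zt 0.034 rect [671.8, -202.6, 58.0, 89.8, 81.6]
scene pink [249, 158, 18, 26, 378] zt 0.048 rect [541.9, 39.0, 34.6, 35.1, 74.9]
scene yellow [244, 126, 17, 25, 343] zt 0.047 rect [457.9, 73.6, 33.7, 33.7, 54.3]
scene turq [209, 171, 19, 26, 401] zt 0.047 rect [531.7, -50.0, 33.4, 35.7, 87.4]
scene blue [107, 178, 46, 56, 1517] zt 0.013 rect [475.4, -228.6, 63.4, 121.2, 86.9]
scene blue [59, 191, 58, 62, 2293] zt 0.013 rect [468.3, -317.2, 88.0, 125.5, 86.3]
side lilac [238, 130, 25, 15,
[... 1152 characters left out ...]
0.013 rect [478.1, -226.1, 64.4, 113.5, 86.6]
wrist lilac [247, 143, 78, 54, 3994] zt 0.033 rect [664.4, -1.9, 88.2, 58.4, 1.1]
wrist mint [243, 0, 97, 42, 1873] zt 0.032 rect [665.9, 172.0, 88.0, 34.0, 19.4]
wrist sand [0, 70, 13, 75, 903] zt 0.019 rect [341.8, 68.3, 84.2, 8.5, 77.9]
wrist sand [252, 282, 72, 53, 2690] zt 0.032 rect [673.0, -196.7, 52.7, 88.8, 82.4]
wrist pink [158, 118, 39, 34, 1032] zt 0.046 rect [542.3, 41.4, 35.0, 34.7, 34.7]
wrist yellow [75, 84, 50, 35, 1392] zt 0.046 rect [458.1, 75.9, 34.7, 34.8, 39.3]
wrist turq [155, 189, 37, 38, 1011] zt 0.046 rect [531.6, -47.1, 34.9, 35.6, 62.9]
wrist blue [146, 301, 43, 39, 1119] zt 0.012 rect [506.1, -226.1, 59.4, 58.1, 87.4]
```

View pics/top.png

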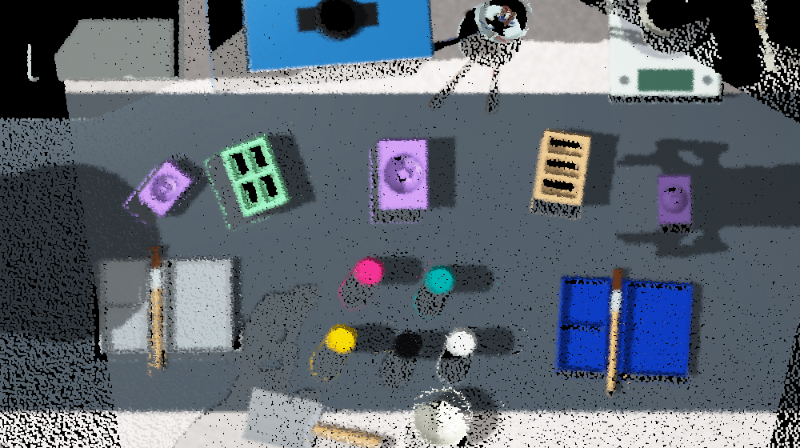

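The (664,-2) mm lilac block measures 89×59×32 mm, so it is mould_round. The other two lilac blocks are about 63×40×24 mm decoys. In both trays the cells are on the +y side. Next I'll look at each tray from above.

```bash
cat > look.py <<'E'
from vis import *
from plant import *
def tray(pos,name,grey):
    movep(pos,[0,np.pi/2,-np.pi/2]); hold(.15)
    c=get_calibration('wrist'); im,d=get_image('wrist')
    P=cloud(im,d,np.array(c['intrinsics']),np.array(c['world_from_camera']))
    np.savez(f'pics/{name}.npz',im=im,P=P)
    hsv=cv2.cvtColor(im,cv2.COLOR_RGB2HSV)
    m=(P[...,2]>.0015)&(P[...,2]<.017)&(np.hypot(P[...,0]-pos[0],P[...,1]-pos[1])<.13)
    m&=(hsv[...,1]<50) if grey else (mask(im,'blue')>0)
    m=cv2.morphologyEx(m.astype(np.uint8),cv2.MORPH_OPEN,np.ones((3,3)))
    k,lab,st,_=cv2.connectedComponentsWithStats(m)
    m=np.isin(lab,[i for i in range(1,k) if st[i,4]>300]); p=P[m]
    r=cv2.minAreaRect((p[:,:2]*1000).astype(np.float32))
    print(name,r,np.median(p[:,2])); im=im.copy()
    im[m^cv2.erode(m.astype(np.uint8),np.ones((3,3))).astype(bool)]=(255,0,0)
    return im[:,:,::-1]
E
python3 - <<'E'
from look import *
a=tray([.495,.29,.3],'grey',1); b=tray([.474,-.28,.3],'blue',0)
cv2.imwrite('pics/trays.png',cv2.resize(np.hstack([a,b]),(800,300)))
o=observe();print(o['time_s'],o['q'])
E
```

```text
grey ((498.6331787109375, 294.6549987792969), (118.3445053100586, 164.21453857421875), 0.9249658584594727) 0.002885034976711942
blue ((473.27374267578125, -281.68548583984375), (155.13656616210938, 114.88424682617188), 86.6152572631836) 0.0027997510920075297
3.8333 [-6.75487890e-01  4.63215298e-03  1.63290846e+00  7.99676963e-05
  1.50410003e+00 -6.76739354e-01]
```

View pics/trays.png

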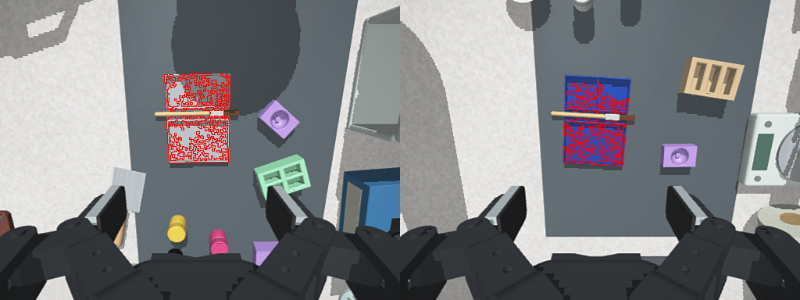

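The grey tray fits well (118×164, yaw 0.9°). The blue mask missed part of the +y end wall (155 instead of 164 mm), so I'll redo it with a looser colour range from the saved data.

```bash
python3 - <<'E'
from vis import *
z=np.load('pics/blue.npz');P=z['P'];hsv=cv2.cvtColor(z['im'],cv2.COLOR_RGB2HSV)
m=(hsv[...,0]>108)&(hsv[...,0]<126)&(hsv[...,1]>170)&(P[...,2]>-.004)&(P[...,2]<.017)&(np.hypot(P[...,0]-.474,P[...,1]+.28)<.13)
m=cv2.morphologyEx(m.astype(np.uint8),cv2.MORPH_OPEN,np.ones((2,2)))>0
p=P[m];print(cv2.minAreaRect((p[:,:2]*1000).astype(np.float32)))
for n in ('scene','side'):
    z=np.load(f'pics/{n}0.npz');P=cloud(z['im'],z['d'],z['K'],z['T']);hsv=cv2.cvtColor(z['im'],cv2.COLOR_RGB2HSV)
    m=(hsv[...,0]>108)&(hsv[...,0]<126)&(hsv[...,1]>170)&(np.hypot(P[...,0]-.474,P[...,1]+.28)<.13)
    p=P[m];print(n,cv2.minAreaRect((p[:,:2]*1000).astype(np.float32)))
E
```

```text
((475.4523010253906, -281.69970703125), (167.7681121826172, 117.95885467529297), 86.6120834350586)
scene ((470.68115234375, -279.14569091796875), (165.1401824951172, 125.43490600585938), 86.67266082763672)
side ((474.6499328613281, -278.51544189453125), (169.62420654296875, 114.37187957763672), 86.74427032470703)
```

```bash
cat > pp.py <<'E'
from plant import *
import numpy as np
TR={'blue':(.4750,-.2805,np.radians(-3.4)),'grey':(.4986,.2947,np.radians(.9))}
def cell(t,x,y):
    a,b,w=TR[t]; return np.array([a+x*np.cos(w)-y*np.sin(w),b+x*np.sin(w)+y*np.cos(w)]),w
def go(p,z,w): movep([*p,z],[0,np.pi/2,w])
def pick(p,w,z,opening,f,up=.16):
    gripper_to(opening); go(p,z+.06,w); move_l([*p,z],feed=.12)
    gripper_to(.02,f_grip=f); print('grip',observe()['opening'])
    move_l([*p,up],feed=.25); o=observe(); print('lifted',o['opening'],o['ft_force'].round(1),o['time_s'])
def place(p,w,z,opening,up=.16):
    go(p,z+.08,w); s=move_l([*p,z],feed=.1,max_force=15); print('stopped',s,observe()['eef_pos'].round(4),'open',observe()['opening'])
    gripper_to(opening); move_l([*p,up],feed=.25); print('t',observe()['time_s'])
E
python3 - <<'E'
from pp import *
pick((.6644,-.002),np.radians(1.2),.011,.082,50)
E
```

```text
grip 0.05844893395512997
lifted 0.05815157945631329 [ 0.2  0.6 -1.3] 7.3167
```

```bash
python3 - <<'E'
from pp import *
import cv2
p,w=cell('blue',0,-.040)
place(p,w,.0152,.068)
c=get_calibration('side');im,d=get_image('side')
cv2.imwrite('pics/p1.png',cv2.resize(im[90:250,180:400,::-1],None,fx=3,fy=3))
E
```

```text
stopped True [ 0.4713 -0.3188  0.016 ] open 0.05845817853407457
t 10.475
```

View pics/p1.png

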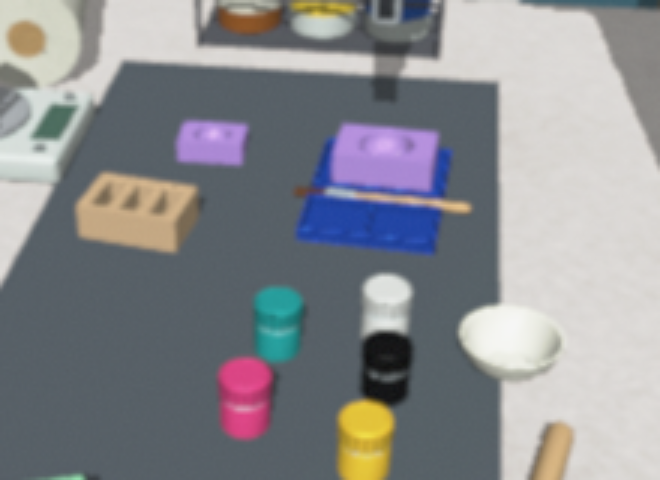

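The lilac mould is lying flat in the blue bay. Next: the pink pot.

```bash
python3 - <<'E'
from pp import *
p,w=cell('blue',.0285,.052)
pick((.5423,.0412),0,.016,.066,40,.14)
assert abs(observe()['opening']-.036)<.003
place(p,w,.0200,.048,.14)
pick((.6640,.1830),np.radians(19.6),.011,.082,50)
E
```

```text
grip 0.03519171383993452
lifted 0.034882426080766187 [-0.1  0.1 -2.1] 13.8333
stopped True [ 0.5053 -0.229   0.0203] open 0.03468138207675415
t 16.5917
grip 0.056863990400542776
lifted 0.0566754275211721 [-0.2 -0.  -3.3] 20.4167
```

```bash
python3 - <<'E'
from pp import *
p,w=cell('grey',0,-.040)
place(p,w,.0152,.068)
for pot,x in (((.4583,.0757),-.0285),((.5320,-.0480),.0285)):
    pick(pot,0,.016,.066,40,.14)
    if abs(observe()['opening']-.0352)>.002: break
    p,w=cell('grey',x,.052); place(p,w,.0200,.048,.14)
movep([.4,0,.35],[0,np.pi/2,0])
import cv2
ims=[]
from vis import *
for n in ('scene','side'):
    im,d=get_image(n);c=get_calibration(n);np.savez(f'pics/{n}1.npz',im=im,d=d,K=c["intrinsics"],T=c["world_from_camera"]);ims.append(im[:,:,::-1])
cv2.imwrite('pics/fin_s.png',cv2.resize(np.hstack(ims),(800,300)))
for n in ('scene','side'):
    z=np.load(f'pics/{n}1.npz');P=cloud(z['im'],z['d'],z['K'],z['T'])
    for c in ('lilac','mint','pink','yellow','turq'):
        k,lab,st,_=cv2.connectedComponentsWithStats(mask(z['im'],c))
        for i in range(1,k):
            if st[i,4]<100: continue
            p=P[(lab==i)]; zt=np.percentile(p[:,2],95); t=p[p[:,2]>zt-.005]
            r=cv2.minAreaRect((t[:,:2]*1000).astype(np.float32)); out=[]
            for a,b,w in TR.values():
                x,y=r[0][0]/1000-a,r[0][1]/1000-b; out.append(np.round([1e3*(x*np.cos(w)+y*np.sin(w)),1e3*(-x*np.sin(w)+y*np.cos(w))]).tolist())
            print(n,c,'zt %.3f'%zt,'blue',out[0],'grey',out[1],np.round(r[1]),round(r[2]))
E
```

```text
stopped True [0.4981 0.2539 0.0158] open 0.056736201849943976
t 22.975
grip 0.03480356341723091
lifted 0.03448801215184758 [ 0.4 -0.8 -1.2] 25.7
stopped True [0.468  0.3451 0.0202] open 0.03481526572188083
t 28.45
grip 0.03478665629049399
lifted 0.034993504103496054 [-0.6  0.1 -1.2] 31.95
stopped True [0.5247 0.3458 0.0201] open 0.03466866517634168
t 35.1083
scene lilac zt 0.024 blue [136.0, 583.0] grey [147.0, -3.0] [40. 65.] 50
scene lilac zt 0.037 blue [262.0, -22.0] grey [227.0, -616.0] [623.  63.] 1
scene lilac zt 0.024 blue [351.0, -24.0] grey [316.0, -625.0] [450.  44.] 5
scene mint zt 0.036 blue [274.0, 317.0] grey [264.0, -279.0] [ 99. 818.] 50
scene pink zt 0.050 blue [27.0, 52.0] grey [-2.0, -525.0] [33. 34.] 17
scene yellow zt 0.050 blue [261.0, 339.0] grey [253.0, -256.0] [ 33. 872.] 44
scene turq zt 0.050 blue [278.0, 330.0] grey [270.0, -266.0] [ 33. 835.] 39
side lilac zt 0.024 blue [48.0, 463.0] grey [50.0, -117.0] [  62. 1097.] 9
side lilac zt 0.037 blue [-25.0, 462.0] grey [-22.0, -112.0] [1064.   97.] 90
side lilac zt 0.024 blue [16.0, 766.0] grey [41.0, 188.0] [ 57. 505.] 31
side mint zt 0.037 blue [-32.0, 750.0] grey [-9.0, 175.0] [ 89. 494.] 2
side pink zt 0.050 blue [-44.0, 513.0] grey [-38.0, -60.0] [ 33. 963.] 5
side yellow zt 0.092 blue [103.0, -326.0] grey [46.0, -908.0] [62. 24.] 11
side yellow zt 0.050 blue [-74.0, 798.0] grey [-47.0, 227.0] [ 33. 390.] 6
side turq zt 0.050 blue [-35.0, 804.0] grey [-7.0, 229.0] [ 34. 396.] 11
```

View pics/fin_s.png

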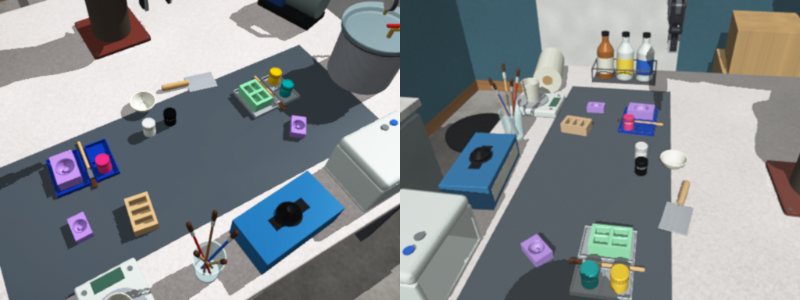

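Both trays look right. Missing depth readings (d=0) skewed the centres, so I'll recompute without them, and measure the sand mould and the black and white pots against their starts.

```bash
python3 - <<'E'
from pp import *
from vis import *
for n in ('scene','side'):
    z=np.load(f'pics/{n}1.npz');P=cloud(z['im'],z['d'],z['K'],z['T']);ok=(z['d']>0)&(P[...,2]>.008)&(P[...,2]<.06)
    for c,t in (('lilac','blue'),('pink','blue'),('mint','grey'),('yellow','grey'),('turq','grey'),('sand',0)):
        k,lab,st,_=cv2.connectedComponentsWithStats(mask(z['im'],c)&(ok*255).astype(np.uint8))
        for i in range(1,k):
            if st[i,4]<120: continue
            p=P[lab==i]; zt=np.percentile(p[:,2],95); q=p[p[:,2]>zt-.005]
            r=cv2.minAreaRect((q[:,:2]*1000).astype(np.float32)); a,b,w=TR[t] if t else (0,0,0)
            x,y=r[0][0]/1000-a,r[0][1]/1000-b
            print(n,c,'top %.3f'%zt,np.round([1e3*(x*np.cos(w)+y*np.sin(w)),1e3*(-x*np.sin(w)+y*np.cos(w))]),np.round(r[1]),round(r[2]))
    for s in '01':
        z=np.load(f'pics/{n}{s}.npz');P=cloud(z['im'],z['d'],z['K'],z['T'])
        for nm,(x,y) in {'black':(.451,-.010),'white':(.4525,-.075)}.items():
            q=P[(z['d']>0)&(abs(P[...,2]-.046)<.005)&(np.hypot(P[...,0]-x,P[...,1]-y)<.035)]
            print(n,s,nm,len(q),q.mean(0).round(3))
E
```

```text
scene lilac top 0.024 [136. 583.] [40. 65.] 50
scene lilac top 0.037 [ -3. -40.] [58. 90.] 86
scene lilac top 0.024 [160. -52.] [63. 40.] 1
scene pink top 0.050 [27. 52.] [33. 34.] 17
scene mint top 0.036 [ -5. -43.] [90. 61.] 1
scene yellow top 0.050 [-32.  48.] [33. 36.] 58
scene turq top 0.050 [26. 48.] [33. 35.] 17
scene sand top 0.021 [339.  67.] [82. 17.] 76
scene sand top 0.014 [ 443. -266.] [  8. 100.] 88
scene sand top 0.034 [ 672. -203.] [58. 91.] 82
scene 0 black 181 [ 0.449 -0.009  0.045]
scene 0 white 193 [ 0.454 -0.077  0.045]
scene 1 black 175 [ 0.449 -0.009  0.045]
scene 1 white 191 [ 0.454 -0.077  0.045]
side lilac top 0.024 [163. -50.] [61. 47.] 3
side lilac top 0.037 [ -1. -38.] [64. 88.] 85
side lilac top 0.024 [139. 585.] [41. 64.] 50
side pink top 0.050 [28. 56.] [33. 34.] 42
side mint top 0.037 [ -3. -41.] [88. 61.] 1
side yellow top 0.050 [-31.  50.] [33. 36.] 6
side turq top 0.050 [26. 51.] [35. 33.] 44
side sand top 0.051 [ -191. -1449.] [474. 376.] 84
side sand top 0.031 [ 640. -612.] [64. 17.] 15
side sand top 0.033 [ 674. -201.] [62. 89.] 82
side sand top 0.021 [338.  69.] [84. 16.] 77
side 0 black 160 [ 0.451 -0.005  0.045]
side 0 white 141 [ 0.455 -0.073  0.045]
side 1 black 167 [ 0.45  -0.004  0.046]
side 1 white 141 [ 0.455 -0.072  0.045]
```

All within tolerance, on the tray floors, and the unneeded stock hasn't moved.

```bash
python3 -c "
from plant import *
job_done(); print(observe()['time_s'])"
```

```text
the job is handed in; nothing more can be done
the job is handed in; nothing more can be done
```

Both kits are made up and the job is handed in, after about 37 s of robot time. I put the large lilac mould and the pink pot in the blue tray. The mint mould and the yellow and turquoise pots went in the grey tray.

**Placement:** In the last scene and side images, each mould centre is within about 5 mm of its bay centre. Each pot is within about 5 mm of its cell centre. The limits are 14–16 mm for moulds and 13 mm for pots.

**Height:** The mould tops are at 36–37 mm and the pot tops at 50 mm, as expected for items standing on the tray floor.

**Unneeded stock:** The black pot, white pot and sand mould are within about 1 mm of their starts, and the two small lilac look-alikes are also where they were.

**Disagreements:**
- The first blue tray fit came out 9 mm short because the colour mask missed part of a wall. I redid it with a looser mask and averaged three views, which differed by a few mm.
- The first run of the final position check gave wrong numbers because of missing depth readings. Filtering those out fixed it.
- The two cameras still differ by up to about 4 mm, which does not matter for these tolerances.

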